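# Scan the coded jar and make up two equal delivery halves on the pan balance

## Task

Make up the two equal halves of a delivery. First turn the coded jar, standing on its scan spot, until its black code squarely faces the scanner's window, and leave it so for a second to be read. Then share out all the jars and cartons there are, the coded jar too, standing upright in the two balance pans so that the pans sit level; the steel check weight left in the pan goes back upright on its round felt pad on the stock mat, and everything else stays where it is.

Things in the scene. Friction and masses are not known exactly. Their poses are not given: they have to be found in the camera images.
- pan_l (a joint): height of the balance's left pan (the one on the balance's own +y side) above level, m: 0 when the two pans are level, positive when this pan is up and the other down by as much, stops at +-0.014. A spring holds the balance: one jar (140 g) more on one side moves the pans about 9 mm off level; where on a pan a thing stands makes no difference. The pan yields downwards when pressed
- pan_l_mid (a point): middle of the left pan's floor (moves up and down with the pan; 85 mm above the table when level). The pan is a steel tray, inside 256 (own x) by 126 mm (own y), with a rim 10 mm high; its axes are the balance's. The two pans stand side by side along own y, middles 250 mm apart, with a 24 mm wide column between them that reaches 150 mm above the table
- pan_r_mid (a point): middle of the right pan's floor (on the balance's own -y side), same tray, same axes
- jar_code_c (a point): the coded jar: plain white screw-lid jar, 48 mm diameter (lid 45 mm), 50 mm tall, about 140 g, with black code bars up one side (its own +x side) and one black bar on the lid from the middle to the rim on that same side; starts on the scan spot. The point is its centre, 25 mm above its foot
- code (a point): middle of the coded jar's black code bars, on its side wall, 24 mm from its axis along own +x
- jar_a_c (a point): plain white screw-lid jar with a paper band, 48 mm diameter (lid 45 mm), 50 mm tall, about 140 g; the point is its centre, 25 mm above its foot. When present it starts in the left pan
- jar_b_c (a point): plain white screw-lid jar with a paper band, 48 mm diameter (lid 45 mm), 50 mm tall, about 140 g; the point is its centre, 25 mm above its foot. When present it starts on the stock mat
- jar_c_c (a point): plain white screw-lid jar with a paper band, 48 mm diameter (lid 45 mm), 50 mm tall, about 140 g; the point is its centre, 25 mm above its foot. When present it starts on the stock mat
- jar_d_c (a point): plain white screw-lid jar with a paper band, 48 mm diameter (lid 45 mm), 50 mm tall, about 140 g; the point is its centre, 25 mm above its foot. When present it starts on the stock mat
- carton_a_c (a point): small upright cardboard carton with a paper band, 46 (own x) by 34 (own y) by 60 mm tall, about 70 g, half a jar's weight; the point is its centre, 30 mm above its foot. Starts in the left pan
- carton_b_c (a point): small upright cardboard carton with a paper band, 46 (own x) by 34 (own y) by 60 mm tall, about 70 g, half a jar's weight; the point is its centre, 30 mm above its foot. Starts in the left pan
- weight_c (a point): steel check weight, a 32 mm diameter cylinder 40 mm high with a neck and a 20 mm knob on top, 58 mm tall in all, 250 g; the point is on its axis, 29 mm above its foot. Starts in the left pan
- scan_spot (a point): centre of the white round scan spot (84 mm diameter, 2 mm above the table); its own +x points at the scanner, a fixed black block 80 mm wide and 70 mm high whose front stands 77 mm from this point
- scan_window (a point): middle of the scanner's glass window, on the block's front, 77 mm from the scan spot along its +x, 36 mm above the table
- weight_pad (a point): centre of the round grey felt pad (68 mm diameter, 2 mm above the table) at the end of the dark rubber stock mat (290 by 95 mm, 2 mm thick, fixed); own +x points along the mat to the stock places, 70, 140 and 210 mm on
- tape_roll: bystander: roll of clear tape lying flat, 90 mm diameter, 24 mm high; origin under its centre
- marker: bystander: marker pen lying, 120 by 14 by 14 mm; origin under its centre
- dropper: bystander: little amber dropper bottle, 32 mm diameter, 56 mm tall; origin under its centre
- stapler: bystander: stapler lying flat, 100 by 30 by 32 mm; origin under its centre
There are look-alikes about, which are no part of the job. What is shaped like the part that bears weight_c but blue is not meant.

How it is judged:
By the outcome, as a careful person would: the job done as asked, in the order asked, and still so for the second after the job is handed in, with the robot touching nothing.
Of jar_a, jar_b, jar_c, jar_d only 2 to 4 are there at a start; the rules pass over those that are not, and their reading is None.
At some moment in a run one of jar_code, jar_b, jar_c, jar_d may be knocked a few centimetres aside while the robot is not near it.
It also fails if it takes over 210 s, if anything falls off the work surface, if the arm or the gripper's body presses on something with over 40 N, if the wrist force passes 120 N, or if a joint passes its speed limit or range.

## Robot

A 6-joint arm with a two-finger parallel gripper is mounted at the origin on the work surface. World frame = base frame: x ahead of the robot, y to its left, z up, the work surface at z = 0. Lengths are in mm, angles in degrees, forces in N, time in s.
With the tool pointing down it reaches from about 350 to 850 mm from the base axis. Payload 8.1 kg.
Tool frame: the origin (TCP) lies between the finger pads; the fingertips stand 17 mm ahead of it and the grasp point (between the pads) lies 2 mm behind it; z points along the fingers, y is the line along which they close (so a half turn about z gives the same grasp; the last joint's range is limited). The gripper opens to 85 mm and grips with 20 to 120 N. Pads are 22 mm wide; open, the fingers measure 114 mm over their backs; the gripper's body (76 mm by 85 mm) begins 54 mm behind the grasp point. The pads swing forward as they close: fully open they stand 13 mm farther back than shut.
Start: joints at [66.841, 7.471, 85.268, -0, 87.261, -4.893], TCP at [188.035, 569.779, 210.392] pointing down, gripper open.
Joint ranges: [-169.43, 169.43], [-51.17, 129.36], [1.28, 143.12], [-76.62, 256.62], [0, 156.53], [-152.29, 152.29]. Speed limits (degrees/s): [136.94, 136.94, 159.86, 180, 180, 180].

## Interface

Orientations are given as [roll, pitch, yaw] about the fixed x, y, z axes, in that order (R = Rz(yaw) Ry(pitch) Rx(roll)).
In Python, from bench import sense, snapshot, hand_in, trace, place_of gives the robot as it stands.
- The arm moves only by the shell command python3 -m handwheel 'ROWS' [FORCE]. ROWS is JSON, a list of rows, each a list of 7 numbers: the opening, from -1 (shut) to 1 (fully open), then the shift along the tool's x, y, z in cm, then the turn, a rotation vector about the tool's x, y, z in rad. A call has 1 to 12 rows; each row shifts and turns the commanded pose from where the row before left it, along the tool's axes as they then stand; what a row does not reach is not made up. A row lasts 1/12 s, in which the tool goes at most 41.7 mm and 7.16 degrees, less where a joint would pass 70% of its speed; a pose out of reach is approached as far as the arm can. A call with a gripper value outside its range is refused whole. The fingers move at their own pace and stop on an object; FORCE is the grip in N (left out, the last holds). Time passes only in rows, so rows that do not move let the fingers close. It gives the time, the measured TCP pose, the force, the opening and the grip force at its end, in the units of the state.
- sense(): the state, without advancing time (a new reading comes with each control period).
- snapshot(name): name is "scene" or "top" or "wrist"; returns a dict with "image" (420x560x3 uint8, red, green, blue), "intrinsics" (3x3 intrinsics, pixels), "k1" (the pictures are not rectified: a ray, as slopes to the right and down, at radius r is drawn at 1 + k1 r^2 times it, then the intrinsics apply), "R" (3x3) and "t" (3): a world point X has camera coordinates R X + t. Camera axes: x right, y down, z forward; pixel columns grow to the right and rows downward; lengths in mm; the calibration is good to about 2 mm. A picture is of the moment at which its call begins. There is no depth.
- hand_in(): hands the job in; it is judged then, once.
Trained networks look in a picture, given as the dict that the camera call returned (one of the last four; its "shot" number tells which), for a name from the list of things; names that differ only in an ending like _2 or _b are one class to them, and where a whole thing is asked for, a point or a joint stands for the part that bears it (a point fixed in the world has none). Each returns a list of dicts, best first, with "conf" (0 to 1); they miss things now and then, are a little off and sometimes report something else, mostly with a low value. They report only what shows in the picture. A call takes as long as a camera call. They do not tell look-alikes from the thing itself.
- trace(picture, query): "pixels" (420x560 bool, what is visible of it).
- place_of(picture, query): "location" ([x, y, z] in mm, in world coordinates, good to about 4 mm: a listed point, or the origin of a listed thing).
The state is a dict: "time": time; "joint_pos": joint angles; "qd": joint speeds; "joint_efforts": joint torques, N m; "tool_pos": TCP position; "tcp_rot": TCP orientation; "ft_force": force on the tool from outside, world axes, zero at the start; "wrist_torque": the same for the moment, N m; "finger_gap": finger opening in mm; "grip_force": force on a finger pad.
Only numpy, scipy, OpenCV 4.12 (cv2) and the standard library are available. Lean on these libraries where they do the work, as an engineer would, in place of code of your own. Each camera call takes 0.05 s, during which the arm holds its last target. There are 200 camera calls.

## Working session

There is one attempt and no reset: what is moved stays moved. The work goes in short steps, Python scripts to look and compute and a shell command to move; the robot and the scene stay as the last step left them, time stands still between calls to the robot, and variables do not carry over. Pictures are saved under pics/ and viewed, at most 14 in all, crops included, and the job is handed in when it is done.

```bash
ls; mkdir -p pics; cat > h.py <<'E'
from bench import *
import numpy as np, cv2
def save(p,n,crop=None,s=1):
    im=p["image"][:,:,::-1]
    if crop: im=im[crop[1]:crop[3],crop[0]:crop[2]]
    cv2.imwrite("pics/"+n,cv2.resize(im,None,fx=s,fy=s,interpolation=cv2.INTER_CUBIC))
def px(p,X):
    c=p["R"]@np.array(X,float)+p["t"];x=c[:2]/c[2];x=x*(1+p["k1"]*(x@x));K=np.array(p["intrinsics"]);return K[:2,:2]@x+K[:2,2]
def ray(p,uv,z):
    K=np.array(p["intrinsics"]);d=np.linalg.solve(K[:2,:2],np.array(uv,float)-K[:2,2]);s=d.copy()
    for _ in range(20): s=d/(1+p["k1"]*(s@s))
    R=np.array(p["R"]);o=-R.T@p["t"];v=R.T@np.array([*s,1]);return o+v*(z-o[2])/v[2]
E
python3 - <<'E'
from h import *
t=snapshot("top");s=snapshot("scene")
save(t,"top.png",None,1.4);save(s,"scene.png",None,1.4)
for n in "pan_l_mid pan_r_mid jar_code_c code jar_a_c carton_a_c weight_c scan_spot scan_window weight_pad tape_roll marker dropper stapler".split():
    for q,m in((t,"t"),(s,"s")):
        print(n,m,[(np.round(d["location"]).astype(int).tolist(),np.round(px(q,d["location"])).astype(int).tolist(),round(d["conf"],2)) for d in place_of(q,n)])
print(sense())
E
```

```text
pics
pan_l_mid t [([572, 117, 70], [225, 179], 0.9), ([380, 332, 2], [127, 272], 0.26)]
pan_l_mid s [([574, 117, 71], [312, 255], 0.63), ([540, 116, 100], [314, 232], 0.45), ([600, 126, 101], [317, 260], 0.33), ([518, 336, 30], [420, 255], 0.32)]
pan_r_mid t [([565, -131, 100], [347, 180], 0.79)]
pan_r_mid s [([565, -129, 97], [184, 226], 0.94)]
jar_code_c t [([491, -319, 30], [430, 223], 0.7)]
jar_code_c s [([496, -314, 26], [118, 206], 0.91)]
code t [([500, -293, 26], [416, 219], 0.84)]
code s [([498, -294, 30], [125, 207], 0.62)]
jar_a_c t [([540, 117, 97], [223, 191], 0.86), ([567, -324, 38], [431, 188], 0.2)]
jar_a_c s [([540, 116, 101], [315, 231], 0.95), ([494, -316, 30], [116, 204], 0.66), ([372, 330, -1], [411, 205], 0.32)]
carton_a_c t [([603, 122, 96], [222, 161], 0.66)]
carton_a_c s [([596, 124, 104], [316, 257], 0.75), ([570, -328, 34], [98, 232], 0.73)]
weight_c t [([335, 168, 31], [199, 294], 0.74), ([301, 218, 28], [174, 311], 0.69), ([693, 244, 27], [173, 131], 0.61), ([383, 126, 35], [220, 271], 0.54)]
weight_c s [([488, 123, 103], [321, 209], 0.76), ([338, 170, 28]
[... 900 characters left out ...]
8], 0.28)]
{'time': 1.5, 'joint_pos': array([ 6.68397479e+01,  7.46990602e+00,  8.52686809e+01,  2.34954720e-04,
        8.72615577e+01, -4.89322423e+00]), 'qd': array([ 0.05468414, -0.01038151,  0.04618555,  0.01795875, -0.03170728,
        0.07450183]), 'joint_efforts': array([-8.65138900e-04, -5.69324470e+01, -5.00836802e+01, -3.68771216e-04,
        1.75966412e-03,  5.77456308e-05]), 'tool_pos': array([188.04554131, 569.76824017, 210.39691633]), 'tcp_rot': array([-1.79999876e+02, -2.46172617e-04,  1.61732961e+02]), 'ft_force': array([ 0.10168513,  0.22842945, -0.35307517]), 'wrist_torque': array([-0.02630261,  0.02704898, -0.02481479]), 'grip_force': 0.0, 'finger_gap': 85.68577557949968}
```

View pics/top.png

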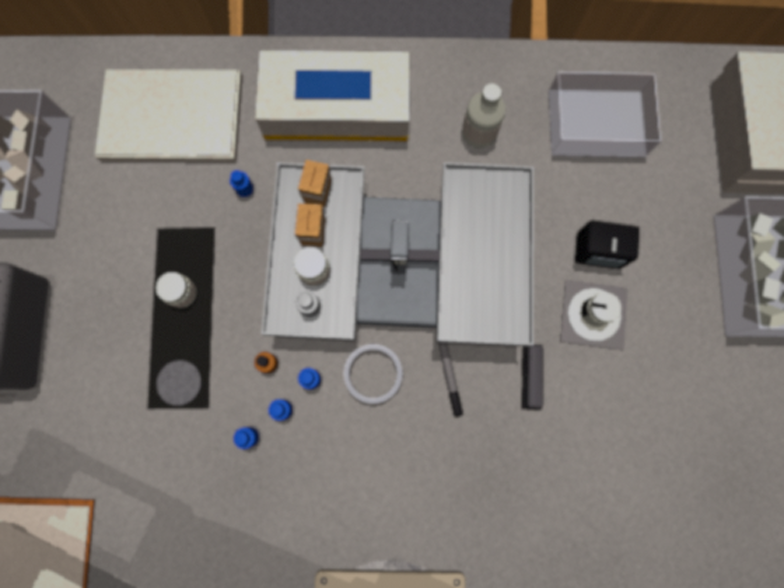

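View pics/scene.png

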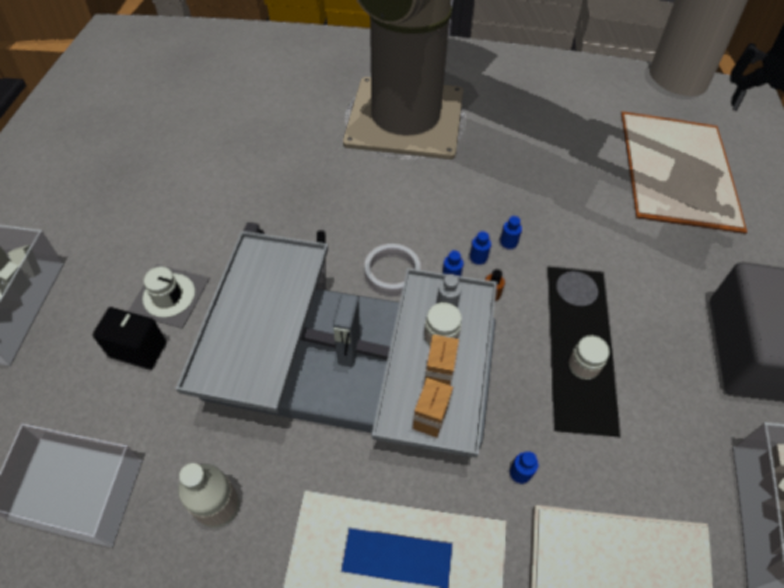

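The top picture shows the coded jar at (427,222), the scanner at (432,175) and one stock jar at (125,207). The left pan holds the weight (220,216), jar_a (222,189) and the cartons (222,160) and (224,130). Possible confusions:
- **Weight:** the blue copies at (173,131), (220,271), (199,294) and (174,311). The silver one in the pan is the one meant.
- **Jars:** the grey-white bottle at (347,80). The coded jar is the one with the black bar, on the white spot.

With 3 jars and 2 cartons, each pan takes 280 g. The left pan keeps jar_a and the cartons, and the right pan gets the coded jar and the stock jar.

```bash
python3 -m handwheel '[[1,-2.37,-3.11,0,0,0,0],[1,-2.37,-3.11,0,0,0,0],[1,-2.37,-3.11,0,0,0,0],[1,-2.37,-3.11,0,0,0,0],[1,-2.37,-3.11,0,0,0,0],[1,-2.37,-3.11,0,0,0,0],[1,-2.37,-3.11,0,0,0,0],[1,-2.37,-3.11,0,0,0,0],[1,-2.37,-3.11,0,0,0,0],[1,-2.37,-3.11,0,0,0,0],[1,-2.37,-3.11,0,0,0,0],[1,-2.37,-3.11,0,0,0,0]]' 30
python3 -m handwheel '[[1,-2.37,-3.11,0,0,0,0],[1,-2.37,-3.11,0,0,0,0],[1,-2.37,-3.11,0,0,0,0],[1,-2.37,-3.11,0,0,0,0],[1,-2.37,-3.11,0,0,0,0],[1,-2.37,-3.11,0,0,0,0],[1,-2.37,-3.11,0,0,0,0],[1,-2.37,-3.11,0,0,0,0],[1,-2.37,-3.11,0,0,0,0],[1,-2.37,-3.11,0,0,0,0],[1,-1.5,-2,0,0,0,0],[1,0,0,0,0,0,0]]'
python3 -m handwheel '[[1,0,0,0,0,0,0.11],[1,0,0,0,0,0,0.11],[1,0,0,0,0,0,0.11],[1,0,0,0,0,0,0.11],[1,0,0,0,0,0,0.1],[1,0,0,0,0,0,0]]'
cat > look.py <<'E'
from h import *
import sys
def look(cam,names,fn=None,crop=None,s=1.4):
    p=snapshot(cam)
    if fn: save(p,fn,crop,s)
    for n in names:
        print(n,[(np.round(d["location"],1).tolist(),np.round(px(p,d["location"])).astype(int).tolist(),round(d["conf"],2)) for d in place_of(p,n)])
    return p
E
python3 - <<'E'
from look import *
look("wrist",["jar_code_c","code","scan_spot","scan_window"],"w1.png")
look("top",["jar_code_c"])
E
```

```text
time: 2.5
tool_pos: [341.4, 124.5, 210.8]
tcp_rot: [180.0, 0.1, 161.8]
ft_force: [0.7, 0.3, 0.3]
finger_gap: 85.3
grip_force: 0.0
time: 3.5
tool_pos: [477.0, -271.5, 209.7]
tcp_rot: [-179.9, 0.0, 161.5]
ft_force: [-0.1, -1.2, 0.8]
finger_gap: 85.2
grip_force: 0.0
time: 4.0
tool_pos: [476.7, -266.7, 210.5]
tcp_rot: [180.0, -0.0, 130.5]
ft_force: [0.3, 0.7, 0.5]
finger_gap: 85.5
grip_force: 0.0
jar_code_c [([493.0, -321.5, 26.5], [259, 231], 0.79)]
code [([499.2, -296.7, 26.6], [280, 217], 0.59)]
scan_spot []
scan_window [([567.3, -328.6, 37.6], [311, 285], 0.9)]
jar_code_c [([493.7, -316.0, 27.8], [428, 222], 0.59)]
```

View pics/w1.png

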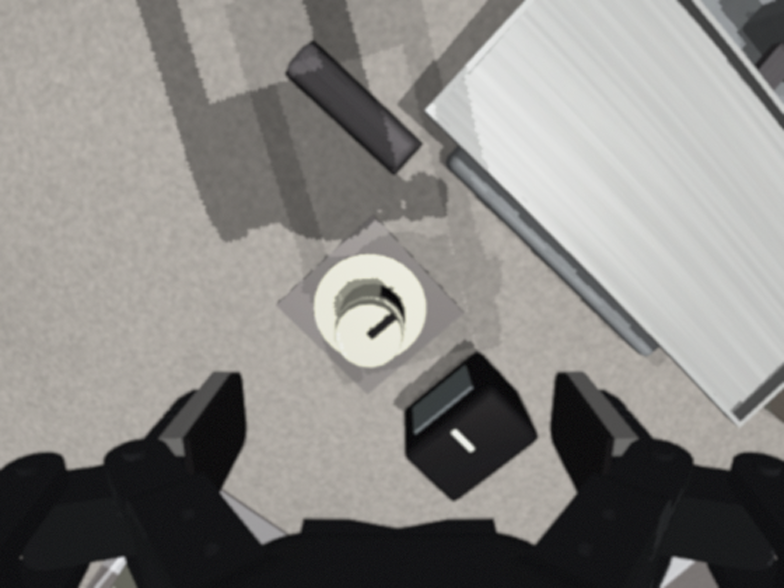

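The wrist picture shows the jar lid at (264,239), with its bar running to (284,226). The spot is centred at (264,221), and the scanner's front top edge runs (296,309)–(337,276).

```bash
python3 - <<'E'
from look import *
p=snapshot("wrist")
f=lambda u,v,z:ray(p,(u/1.4,v/1.4),z)
lid=f(369,334,52);b0=f(371,333,52);b1=f(396,316,52);sp=f(370,310,2)
print("lid",lid,"spot",sp,"bar",np.degrees(np.arctan2(*(b1-lid)[1::-1])),np.degrees(np.arctan2(*(b1-b0)[1::-1])))
c=[f(278,302,1),f(376,222,1),f(465,308,1),f(368,390,1)]
for i in range(4): d=c[(i+1)%4]-c[i];print(np.degrees(np.arctan2(d[1],d[0])),np.hypot(*d[:2]))
d=f(473,452,70)-f(452,432,70);print("stripe",np.degrees(np.arctan2(d[1],d[0])))
# top edges scanner
e=[f(406,436,70),f(480,353,70),f(536,437,70),f(456,499,70)]
print(e)
a=trace(p,"jar_code_c");print([ (d["conf"],d["pixels"].sum()) for d in a])
E
```

```text
lid [ 497.12493358 -316.64639272   52.        ] spot [ 495.24935742 -317.30562261    2.        ] bar 75.95381224755072 76.4876819949467
79.80572925259042 95.60713677897371
-3.4313718338419164 92.60016314913851
-96.62992188144901 100.34125837070664
173.51429421820475 98.4000685696693
stripe -5.553801119510964
[array([ 558.34396459, -350.07029538,   70.        ]), array([ 554.57617957, -275.02259657,   70.        ]), array([ 625.0636792 , -294.31858679,   70.        ]), array([ 617.84221122, -365.20348427,   70.        ])]
[(0.91, np.int64(2411))]
```

```bash
python3 -m handwheel '[[1,-2.55,-0.88,0,0,0,0],[1,-2.56,-0.88,0,0,0,0],[1,0,0,3,0,0,0],[1,0,0,3,0,0,0],[1,0,0,3,0,0,0],[1,0,0,3,0,0,0],[1,0,0,2.5,0,0,0],[1,0,0,2,0,0,0],[1,0,0,1.4,0,0,0],[1,0,0,0,0,0,0]]'
python3 -m handwheel '[[-0.3,0,0,0,0,0,0],[-0.3,0,0,0,0,0,0],[-0.3,0,0,0,0,0,0],[-0.3,0,0,0,0,0,0],[-0.3,0,0,0,0,0,0],[-0.3,0,0,0,0,0,0],[-0.3,0,0,0,0,0,0],[-0.3,0,0,0,0,0,0]]' 25
```

```text
time: 5.28
tool_pos: [494.5, -315.5, 27.6]
tcp_rot: [-179.9, -0.3, 130.8]
ft_force: [0.2, -0.0, -0.3]
finger_gap: 85.5
grip_force: 0.0
time: 5.95
tool_pos: [496.8, -317.3, 31.6]
tcp_rot: [180.0, 0.0, 130.8]
ft_force: [0.8, -0.6, -0.3]
finger_gap: 30.0
grip_force: 0.0
```

```bash
python3 - <<'E'
from look import *
t=look("top",["jar_code_c","code","jar_b_c"])
save(t,"t2.png",(330,120,500,300),3)
w=look("wrist",["jar_code_c"])
im=np.hstack([cv2.resize(t["image"][140:280,350:500],(400,373)),cv2.resize(w["image"],(400,373))]);cv2.imwrite("pics/t2.png",im[:,:,::-1])
E
```

```text
jar_code_c [([493.5, -319.6, 28.3], [429, 222], 0.53)]
code [([500.7, -296.1, 22.9], [417, 219], 0.52)]
jar_b_c []
jar_code_c [([493.5, -321.7, 23.7], [270, 250], 0.68)]
```

View pics/t2.png

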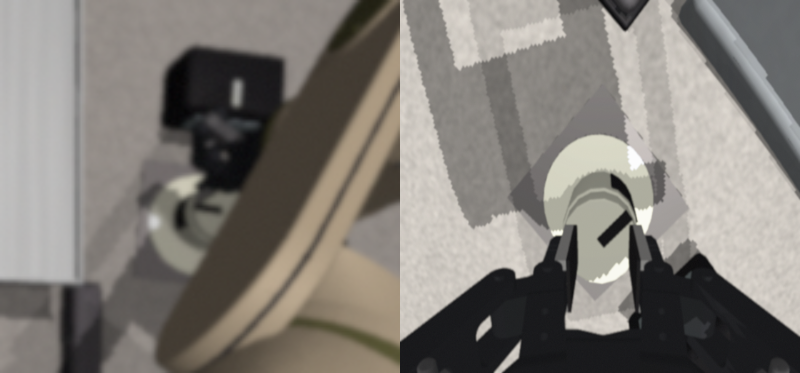

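```bash
python3 - <<'E'
from look import *
s=sense();print({k:s[k] for k in("finger_gap","grip_force","tool_pos")})
w=snapshot("wrist")
print(ray(w,(287,270),52), px(w,s["tool_pos"]))
import numpy as np
for g in(15,24):
  for sg in(1,-1):
    y=np.array([np.sin(np.radians(130.8)),-np.cos(np.radians(130.8)),0]); print(px(w,s["tool_pos"]+sg*g*y-[0,0,17]))
save(w,"w3.png",(140,180,460,420),2.4)
E
```

```text
{'finger_gap': 30.190387964598816, 'grip_force': 0.0, 'tool_pos': array([ 496.70111123, -317.2370207 ,   31.33752046])}
[ 498.23947219 -314.5883535    52.        ] [280.51027572 253.30933894]
[309.79774914 240.68072848]
[251.78290489 240.65411995]
[327.16528231 240.65944861]
[234.4258831  240.61688497]
```

View pics/w3.png

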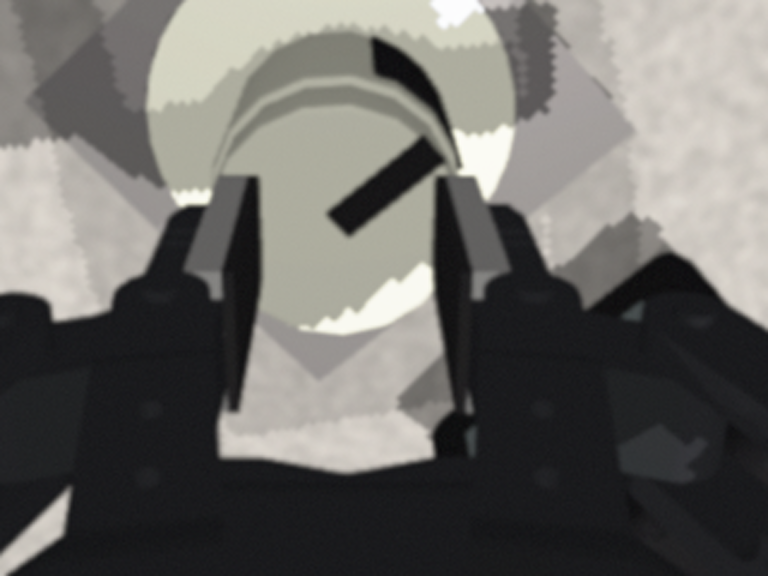

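```bash
python3 - <<'E'
from look import *
p=snapshot("scene")
tp=sense()["tool_pos"]
print(px(p,tp),px(p,tp-[0,0,17]),px(p,[496,-317,2]),px(p,[496,-317,52]))
save(p,"s2.png",(40,100,240,250),4)
E
```

```text
[115.36144675 204.608156  ] [117.57399931 209.04335239] [119.35764815 211.93019088] [112.81903481 198.78244955]
```

View pics/s2.png

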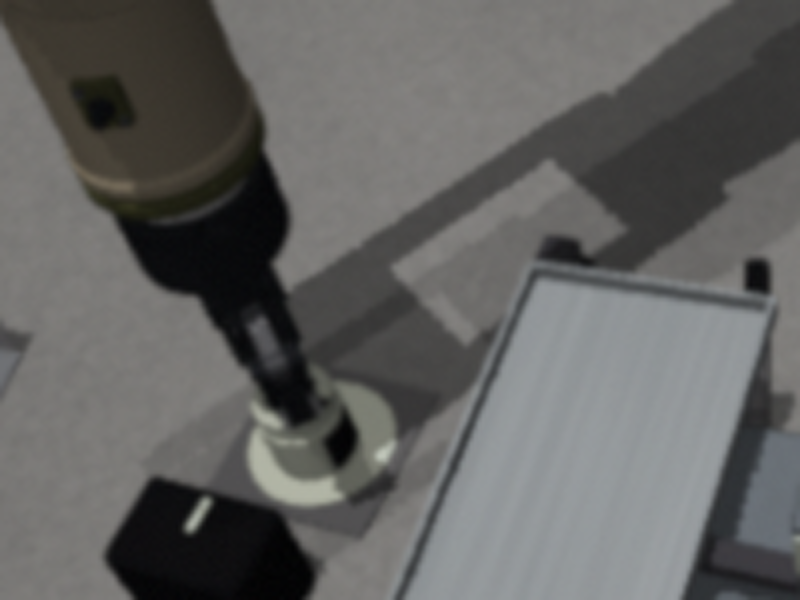

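```bash
python3 -m handwheel '[[1,0,0,0,0,0,0],[1,0,0,0,0,0,0],[1,0,0,0,0,0,0],[1,0,0,0,0,0,0],[1,0,0,0,0,0,0],[1,0,0,0,0,0,0],[1,0,0,0.6,0,0,0],[1,0,0,0.6,0,0,0],[1,0,0,0,0,0,0]]'
python3 - <<'E'
from look import *
p=snapshot("scene");w=snapshot("wrist")
tp=sense()["tool_pos"]
y=np.array([np.sin(np.radians(130.8)),-np.cos(np.radians(130.8)),0])
x=np.array([np.cos(np.radians(130.8)),np.sin(np.radians(130.8)),0])
for s in(1,-1):print("tip-front pred at dz -17, 0, +30",[px(w,tp+s*42*y+11*x+[0,0,d]).round() for d in(-17,0,30)])
im=np.hstack([cv2.resize(p["image"][130:230,60:180],(384,320)),cv2.resize(w["image"],(416,312))[:, :] if 0 else cv2.resize(w["image"],(416,320))]);cv2.imwrite("pics/c.png",im[:,:,::-1])
E
```

```text
time: 7.1
tool_pos: [495.7, -316.4, 17.4]
tcp_rot: [-180.0, -0.1, 130.8]
ft_force: [-0.9, -0.3, -1.0]
finger_gap: 85.5
grip_force: 0.0
tip-front pred at dz -17, 0, +30 [array([363., 221.]), array([371., 232.]), array([388., 258.])]
tip-front pred at dz -17, 0, +30 [array([199., 221.]), array([191., 232.]), array([172., 257.])]
```

View pics/c.png

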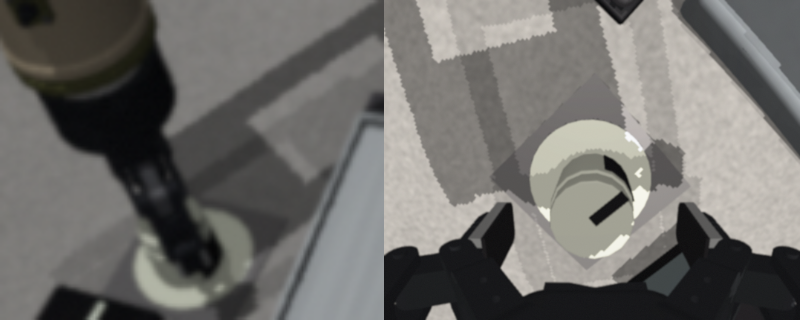

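```bash
python3 - <<'E'
from look import *
w=snapshot("wrist")
s=sense();print(s["tool_pos"],s["joint_pos"],-np.array(w["R"]).T@w["t"])
K=np.array(w["intrinsics"]);print(K[0,0])
x=np.array([-.653,.757,0]);y=np.array([.757,.653,0]);c=np.array([495.2,-317.3,2])
print("spot pred L/R/top",px(w,c-42*y),px(w,c+42*y),px(w,c+42*x))
l=np.array([497,-316.6,52]);print("lid",px(w,l-22.5*y),px(w,l+22.5*y))
# measure spot
a=trace(w,"jar_code_c")[0]["pixels"];v,u=np.nonzero(a);print("jar mask",u.min(),u.max(),v.min(),v.max())
g=w["image"].astype(int).sum(2)>600 
v,u=np.nonzero(g[150:345,180:400]);print(u.min()+180,u.max()+180,v.min()+150)
E
```

```text
[ 496.47490249 -317.01880831   18.94744184] [-3.75466060e+01  1.56481451e+01  9.68735302e+01  6.75087455e-04
  6.75272811e+01 -7.83399478e+01] [ 453.41242085 -264.90550647  181.85500218]
371.2992483878749
spot pred L/R/top [197.73147987 240.38786418] [359.9391637  240.54295163] [278.53581448 159.24656475]
lid [223.85322188 287.04801404] [339.73472653 287.14767613]
jar mask 223 335 199 336
208 356 172
```

```bash
python3 - <<'E'
from look import *
p=snapshot("scene");tp=sense()["tool_pos"]
x=np.array([-.653,.757,0]);y=np.array([.757,.653,0])
for g in (43,57):
  for d in(-17,-4,15,35):print(g,d,px(p,tp+g*y+[0,0,d]).round(),px(p,tp-g*y+[0,0,d]).round())
b=np.array([496.7,-317.3,31.3])
for d in(-17,0,20,35): print(d,px(p,b+25*y+[0,0,d]).round())
save(p,"s3.png",(80,160,160,240),7)
E
```

```text
43 -17 [126. 226.] [113. 199.]
43 -4 [124. 223.] [111. 196.]
43 15 [122. 218.] [108. 190.]
43 35 [119. 213.] [106. 185.]
57 -17 [128. 231.] [111. 195.]
57 -4 [126. 227.] [109. 191.]
57 15 [124. 223.] [106. 186.]
57 35 [121. 217.] [104. 181.]
-17 [121. 217.]
0 [119. 213.]
20 [117. 207.]
35 [115. 203.]
```

View pics/s3.png

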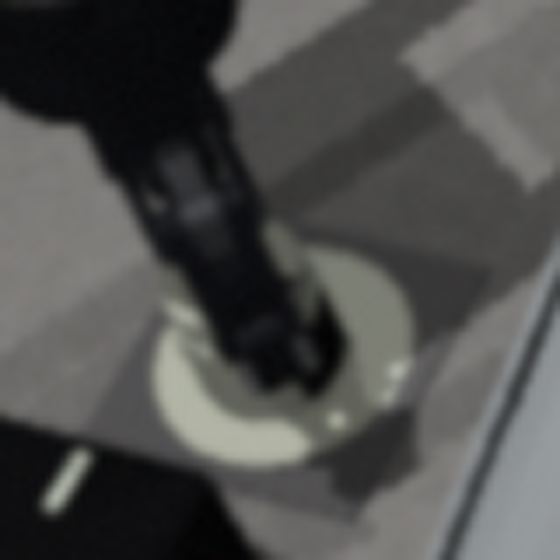

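The reported TCP and the camera agree with each other, since the spot projects exactly where it should. But both views put the fingertips about 35 mm above the place the description implies. I'll go down in small steps, watching the force.

```bash
python3 -m handwheel '[[1,0,0,0.8,0,0,0],[1,0,0,0.8,0,0,0],[1,0,0,0,0,0,0]]'
python3 -m handwheel '[[1,0,0,0.7,0,0,0],[1,0,0,0.5,0,0,0],[1,0,0,0,0,0,0]]'
python3 - <<'E'
from look import *
p=snapshot("wrist");save(p,"w4.png",(100,120,460,420),2)
s=sense();print(s["tool_pos"],s["ft_force"])
E
```

```text
time: 7.6
tool_pos: [495.5, -316.3, 1.0]
tcp_rot: [-180.0, -0.2, 130.8]
ft_force: [-1.3, -0.1, -0.1]
finger_gap: 85.6
grip_force: 0.0
time: 7.85
tool_pos: [495.8, -316.5, -10.3]
tcp_rot: [-180.0, -0.1, 130.8]
ft_force: [-0.5, 0.1, 0.2]
finger_gap: 85.3
grip_force: 0.0
[ 496.07140067 -316.72627698   -9.68497018] [ 0.66514991 -0.11909011  0.57848418]
```

View pics/w4.png

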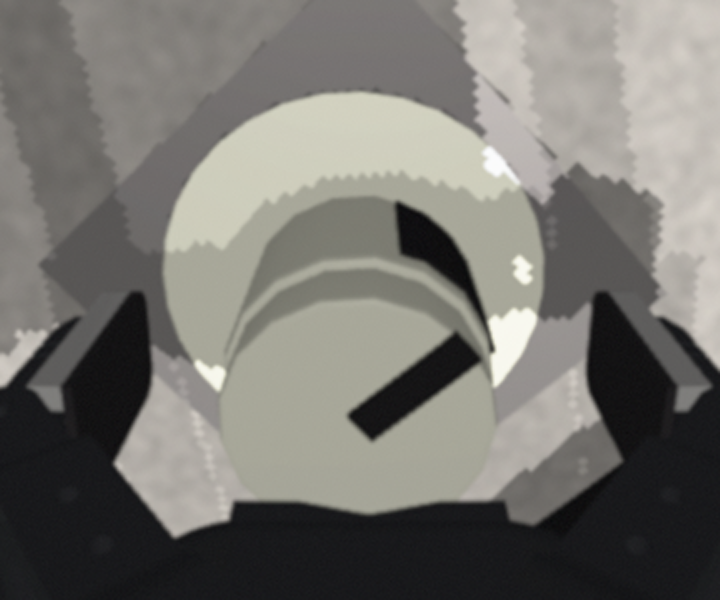

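```bash
python3 -m handwheel '[[0,0,0,0,0,0,0],[0,0,0,0,0,0,0],[0,0,0,0,0,0,0],[0,0,0,0,0,0,0],[0,0,0,0,0,0,0],[0,0,0,0,0,0,0],[0,0,0,0,0,0,0],[0,0,0,0,0,0,0]]' 25
```

```text
time: 8.57
tool_pos: [497.1, -317.6, -8.0]
tcp_rot: [180.0, 0.1, 130.8]
ft_force: [-1.3, -0.5, 6.0]
finger_gap: 47.3
grip_force: 26.3
```

```bash
python3 -m handwheel '[[0,0,0,-0.4,0,0,0],[0,0,0,0,0,0,0.12],[0,0,0,0,0,0,0.12],[0,0,0,0,0,0,0.12],[0,0,0,0,0,0,0.12],[0,0,0,0,0,0,0.12],[0,0,0,0,0,0,0.12],[0,0,0,0,0,0,0.12],[0,0,0,0,0,0,0.12],[0,0,0,0,0,0,0.12],[0,0,0,0,0,0,0.12],[0,0,0,0,0,0,0.12]]'
python3 -m handwheel '[[0,0,0,0,0,0,0.12],[0,0,0,0,0,0,0],[0,0,0,0.4,0,0,0],[0,0,0,0,0,0,0]]'
python3 - <<'E'
from look import *
p=snapshot("wrist");save(p,"w5.png",(100,120,460,420),2)
E
```

```text
time: 9.57
tool_pos: [496.3, -316.7, -5.2]
tcp_rot: [-179.9, -0.0, 54.8]
ft_force: [-0.1, 0.3, -0.7]
finger_gap: 47.2
grip_force: 25.9
time: 9.9
tool_pos: [497.1, -317.3, -8.3]
tcp_rot: [180.0, -0.0, 48.6]
ft_force: [-0.6, 0.9, 3.3]
finger_gap: 47.4
grip_force: 26.6
```

View pics/w5.png

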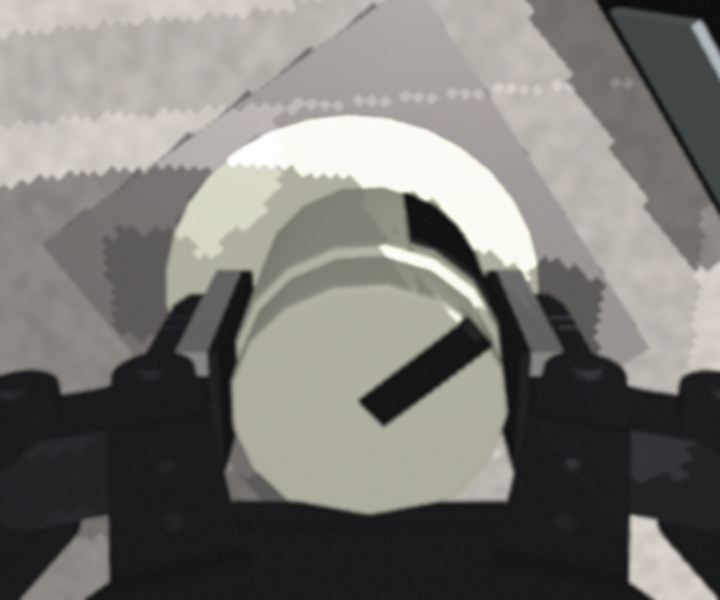

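```bash
python3 - <<'E'
from look import *
p=snapshot("wrist")
f=lambda u,v,z:ray(p,(u/2+100,v/2+120),z)
def a(A,B): d=B-A; return round(float(np.degrees(np.arctan2(d[1],d[0]))),1)
print("bar",a(f(372,413,52),f(479,332,52)),"from centre",a(f(370,400,52),f(479,332,52)))
print("edgeR-90",a(f(410,0,1),f(648,348,1))+90,"edgeTL",a(f(45,243,1),f(375,8,1)),"LL",a(f(45,243,1),f(128,350,1))+90)
print("scanner front bottom", a(f(532,0,0),f(697,270,0))+90)
print("lid",f(370,400,52))
t=look("top",["scan_window","scan_spot"])
i=t["image"]
E
```

```text
bar -0.4 from centre -6.0
edgeR-90 -5.5 edgeTL -6.8 LL -9.5
scanner front bottom -6.400000000000006
lid [ 500.13256177 -314.90434191   52.        ]
scan_window [([565.6, -325.4, 36.1], [431, 189], 0.92)]
scan_spot [([496.2, -320.3, 2.8], [425, 223], 0.79)]
```

```bash
cat > bar.py <<'E'
from look import *
def rect(p,c,z,h=60,s=5):
    g=np.arange(-h,h,1/s);m=np.array([[px(p,[c[0]+a,c[1]+b,z]) for b in g] for a in g],np.float32)
    return cv2.remap(p["image"],m[...,0],m[...,1],cv2.INTER_LINEAR)  # rows: +x, cols: +y
def bar(p,c,r=19):
    im=rect(p,c,52,24).max(2);n=im.shape[0]
    m=(im<60).astype(np.uint8);yy,xx=np.mgrid[:n,:n];m[np.hypot(yy-n/2,xx-n/2)>r*5]=0
    k,l,st,ce=cv2.connectedComponentsWithStats(m);i=1+np.argmax(st[1:,4]);v,u=np.nonzero(l==i)
    P=np.c_[v,u]/5-24.;w,V=np.linalg.eigh(np.cov(P.T));d=V[:,1]
    if P.mean(0)@d<0:d=-d
    t=(P-P.mean(0))@d
    return np.degrees(np.arctan2(d[1],d[0])),np.ptp(t),P.mean(0)+d*t.min()+c[:2]
E
python3 - <<'E'
from bar import *
p=snapshot("wrist");c=sense()["tool_pos"]
for r in(15,17,19):print(bar(p,c,r))
for z,n in((52,"r1"),(1,"r2")):
    im=rect(p,c,z,70,4);cv2.imwrite("pics/%s.png"%n,im[:,:,::-1])
a=cv2.imread("pics/r1.png");b=cv2.imread("pics/r2.png");cv2.imwrite("pics/r.png",cv2.resize(np.hstack([a,b]),(800,400)))
E
```

```text
(np.float64(-1.1541049240711336), np.float64(13.253718614444445), array([ 498.78821057, -316.63400394]))
(np.float64(-0.9582083869156631), np.float64(15.244699129411497), array([ 498.79495301, -316.64873441]))
(np.float64(-1.1168973780304183), np.float64(17.25131056679156), array([ 498.78959612, -316.6310259 ]))
```

View pics/r.png

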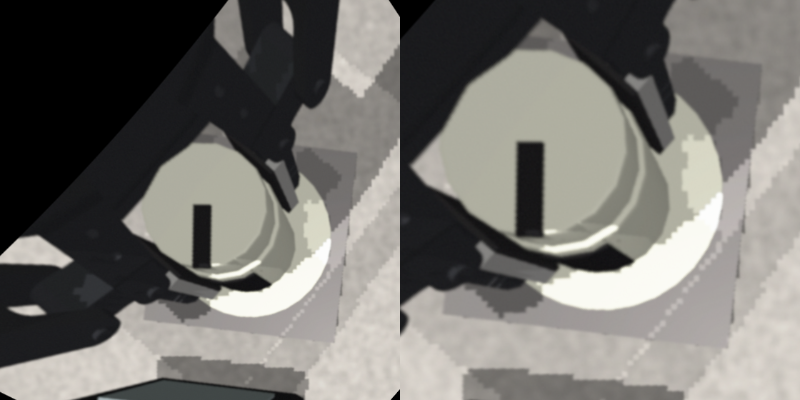

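```bash
python3 -m handwheel '[[0,0,0,-0.2,0,0,0],[0,0,0,0,0,0,0.05],[0,0,0,0,0,0,0.052],[0,0,0,0.2,0,0,0],[0,0,0,0,0,0,0]]'
python3 - <<'E'
from bar import *
p=snapshot("wrist");print(bar(p,sense()["tool_pos"],17))
E
python3 -m handwheel '[[0.4,0,0,0,0,0,0],[1,0,0,0,0,0,0],[1,0,0,0,0,0,0],[1,0,0,0,0,0,0],[1,0,0,0,0,0,0],[1,0,0,0,0,0,0],[1,0,0,-2,0,0,0],[1,0,0,-3,0,0,0],[1,0,0,-4,0,0,0],[1,0,0,-4,0,0,0],[1,0,0,-3,0,0,0],[1,0,0,0,0,0,0]]'
python3 - <<'E'
from bar import *
p=snapshot("wrist")
for d in place_of(p,"jar_code_c")[:1]: print(d["location"])
print(bar(p,np.array([498.5,-316.7]),17),sense()["tool_pos"])
print([ (d["location"],d["conf"]) for d in place_of(p,"scan_window")])
im=rect(p,[530,-320],1,75,4);cv2.imwrite("pics/r3.png",im[:,:,::-1])
E
```

```text
time: 10.62
tool_pos: [496.7, -317.2, -8.3]
tcp_rot: [-180.0, 0.0, 42.5]
ft_force: [-2.1, 2.0, 7.4]
finger_gap: 47.3
grip_force: 26.9
(np.float64(-7.16820916635318), np.float64(15.308238210747565), array([ 498.43422236, -316.58999237]))
time: 11.67
tool_pos: [500.5, -320.1, 160.5]
tcp_rot: [179.3, -0.1, 42.5]
ft_force: [0.8, -0.0, 1.1]
finger_gap: 85.6
grip_force: 0.0
[495.0, -318.7, 27.9]
(np.float64(-7.183726444428577), np.float64(15.729299181442862), array([ 499.79335248, -316.54613467])) [ 497.94489956 -318.14093672  153.62699282]
[([564.5, -328.1, 39.3], 0.57)]
```

View pics/r3.png

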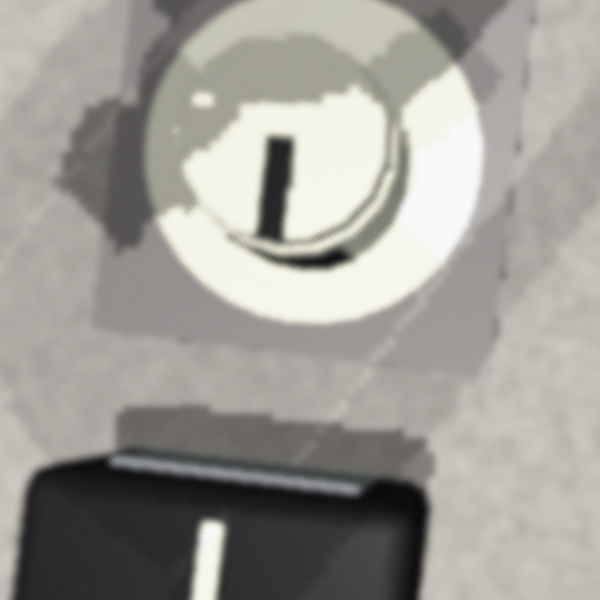

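```bash
python3 -m handwheel '[[1,0,0,0,0,0,0],[1,0,0,0,0,0,0],[1,0,0,0,0,0,0],[1,0,0,0,0,0,0],[1,0,0,0,0,0,0],[1,0,0,0,0,0,0],[1,0,0,0,0,0,0],[1,0,0,0,0,0,0],[1,0,0,0,0,0,0],[1,0,0,0,0,0,0],[1,0,0,0,0,0,0],[1,0,0,0,0,0,0]]'
python3 - <<'E'
from bar import *
p=snapshot("wrist");c=place_of(p,"jar_code_c")
print([d["location"] for d in c],bar(p,np.array([498.5,-316.7]),17),sense()["tool_pos"])
look("top",["jar_b_c","pan_r_mid"])
E
python3 -m handwheel '[[1,0,0,0,0,0,0],[1,0,0,0,0,0,0],[1,0,0,3,0,0,0],[1,0,0,3,0,0,0],[1,0,0,3,0,0,0],[1,0,0,3,0,0,0],[1,0,0,2,0,0,0],[1,0,0,1,0,0,0],[1,0,0,1,0,0,0],[1,0,0,0,0,0,0],[1,0,0,0,0,0,0]]'
```

```text
time: 12.82
tool_pos: [496.8, -317.3, 151.4]
tcp_rot: [180.0, 0.0, 42.4]
ft_force: [-0.1, 0.4, -0.7]
finger_gap: 85.3
grip_force: 0.0
[[493.0, -319.6, 28.3]] (np.float64(-6.899176973840148), np.float64(15.92583842373318), array([ 499.58428603, -316.60341389])) [ 496.769403   -317.24819104  151.42774028]
jar_b_c []
pan_r_mid [([565.6, -132.5, 98.4], [347, 180], 0.95)]
time: 13.98
tool_pos: [497.2, -317.6, -7.9]
tcp_rot: [180.0, -0.0, 42.4]
ft_force: [0.3, -0.3, 0.0]
finger_gap: 85.1
grip_force: 0.0
```

```bash
python3 -m handwheel '[[0,0,0,0,0,0,0],[0,0,0,0,0,0,0],[0,0,0,0,0,0,0],[0,0,0,0,0,0,0],[0,0,0,0,0,0,0],[0,0,0,0,0,0,0],[0,0,0,0,0,0,0],[0,0,0,-2,0,0,0],[0,0,0,-3,0,0,0],[0,0,0,-3,0,0,0],[0,0,0,-3,0,0,0],[0,0,0,-3,0,0,0]]' 30
python3 -m handwheel '[[0,0,0,-2,0,0,0],[0,0,0,0,0,0,-0.104],[0,0,0,0,0,0,-0.104],[0,0,0,0,0,0,-0.104],[0,0,0,0,0,0,-0.104],[0,0,0,0,0,0,-0.104],[0,0,0,0,0,0,-0.104],[0,0,0,0,0,0,-0.104],[0,0,0,0,0,0,-0.104],[0,0,0,0,0,0,0]]'
```

```text
time: 14.98
tool_pos: [496.5, -317.0, 132.8]
tcp_rot: [-180.0, 0.0, 42.4]
ft_force: [0.1, 0.1, -1.3]
finger_gap: 47.2
grip_force: 31.5
time: 15.82
tool_pos: [496.6, -317.1, 151.4]
tcp_rot: [-180.0, -0.0, 90.4]
ft_force: [0.4, -0.3, -1.3]
finger_gap: 47.1
grip_force: 31.6
```

```bash
python3 -m handwheel '[[0,2,1.4,0,0,0,0],[0,3,2,0,0,0,0],[0,3,2,0,0,0,0],[0,3,2,0,0,0,0],[0,3,2,0,0,0,0],[0,2.5,1.7,0,0,0,0],[0,2,1.2,0,0,0,0],[0,0,0,0,0,0,0],[0,0,0,0,0,0,0]]'
python3 - <<'E'
from look import *
p=look("top",["jar_b_c","jar_c_c","pan_r_mid"])
save(p,"t4.png",(80,90,500,320),1.9)
E
```

```text
time: 16.57
tool_pos: [619.7, -130.6, 151.2]
tcp_rot: [-180.0, 0.0, 90.1]
ft_force: [0.1, -0.5, -2.3]
finger_gap: 47.0
grip_force: 31.6
jar_b_c []
jar_c_c [([538.7, 115.9, 95.0], [224, 192], 0.36), ([516.6, 337.5, 29.1], [125, 207], 0.16)]
pan_r_mid []
```

View pics/t4.png

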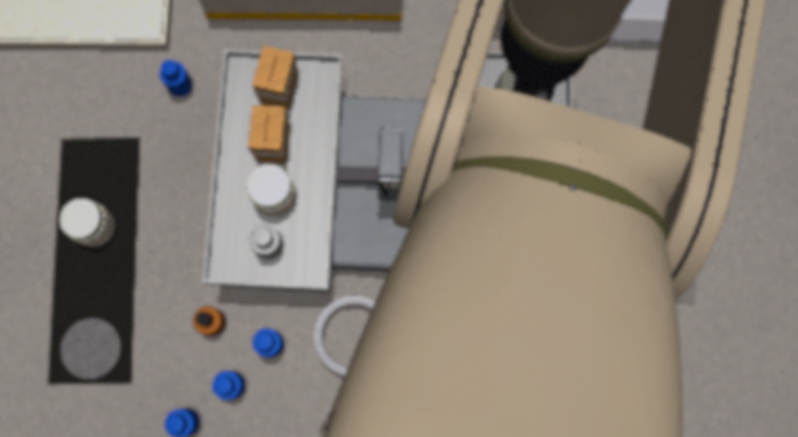

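```bash
python3 -m handwheel '[[0,0,0,2,0,0,0],[0,0,0,2,0,0,0],[0,0,0,1,0,0,0],[0,0,0,0.7,0,0,0],[0,0,0,0,0,0,0],[0,0,0,0,0,0,0]]'
python3 -m handwheel '[[0,0,0,0.3,0,0,0],[0,0,0,0.2,0,0,0],[0,0,0,0,0,0,0],[0,0,0,0,0,0,0]]'
python3 - <<'E'
from look import *
p=look("scene",["jar_code_c"])
save(p,"s5.png",(120,180,280,320),4)
E
```

```text
time: 17.27
tool_pos: [619.2, -132.4, 94.6]
tcp_rot: [-180.0, -0.0, 90.1]
ft_force: [-0.3, 0.4, -1.6]
finger_gap: 47.1
grip_force: 31.6
time: 17.6
tool_pos: [619.8, -132.1, 90.0]
tcp_rot: [179.9, 0.0, 90.1]
ft_force: [0.6, -0.4, -0.0]
finger_gap: 46.5
grip_force: 31.8
jar_code_c [([619.0, -127.4, 125.5], [175, 243], 0.74)]
```

View pics/s5.png

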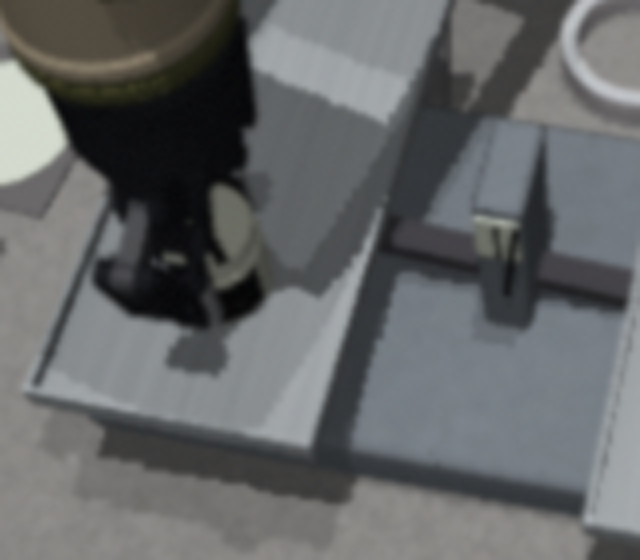

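The jar stands in the far half of the right pan at (175,243), just about touching the floor. That was my last allowed picture, so from here I work from numbers only.

```bash
python3 -m handwheel '[[0,0,0,0.15,0,0,0],[0,0,0,0,0,0,0],[0,0,0,0,0,0,0]]'
python3 -m handwheel '[[0.3,0,0,0,0,0,0],[1,0,0,0,0,0,0],[1,0,0,0,0,0,0],[1,0,0,0,0,0,0],[1,0,0,0,0,0,0],[1,0,0,0,0,0,0],[1,0,0,-2,0,0,0],[1,0,0,-3,0,0,0],[1,0,0,-4,0,0,0],[1,0,0,-4,0,0,0],[1,0,0,0,0,0,0]]'
python3 - <<'E'
from look import *
look("wrist",["jar_code_c","code"])
look("scene",["jar_code_c","pan_l_mid","pan_r_mid","jar_b_c"])
E
```

```text
time: 17.95
tool_pos: [619.8, -132.1, 88.3]
tcp_rot: [179.9, 0.0, 90.1]
ft_force: [0.9, -0.4, 1.7]
finger_gap: 47.1
grip_force: 31.9
time: 18.87
tool_pos: [623.6, -133.2, 228.8]
tcp_rot: [179.2, 0.2, 90.1]
ft_force: [1.6, -0.6, 2.4]
finger_gap: 85.6
grip_force: 0.0
jar_code_c [([617.9, -134.2, 123.6], [272, 201], 0.95)]
code [([638.2, -115.9, 127.3], [300, 178], 0.61)]
jar_code_c [([617.7, -132.6, 126.5], [172, 242], 0.82)]
pan_l_mid [([573.3, 119.7, 72.9], [313, 254], 0.93)]
pan_r_mid [([563.0, -132.8, 98.1], [183, 225], 0.76)]
jar_b_c []
```

```bash
python3 -m handwheel '[[1,2,-0.4,0,0,0,0],[1,3.3,-0.7,0,0,0,0],[1,3.5,-0.8,0,0,0,0],[1,3.5,-0.8,0,0,0,0],[1,3.5,-0.8,0,0,0,0],[1,3.5,-0.8,0,0,0,0],[1,3.5,-0.8,0,0,0,0],[1,3.5,-0.8,0,0,0,0],[1,3.5,-0.8,0,0,0,0],[1,3.5,-0.8,0,0,0,0],[1,3.5,-0.8,0,0,0,0],[1,3.5,-0.8,0,0,0,0]]'
python3 -m handwheel '[[1,3,-0.7,0,0,0,0],[1,2.1,-0.5,0,0,0,0],[1,0,0,0,0,0,0],[1,0,0,0,0,0,0]]'
python3 - <<'E'
from bar import *
p=look("wrist",["jar_b_c","jar_code_c","weight_pad"])
print(sense()["tool_pos"])
for n in("jar_b_c","jar_code_c"):
  for d in trace(p,n)[:2]:
    v,u=np.nonzero(d["pixels"]);print(n,d["conf"],u.size,u.min(),u.max(),v.min(),v.max())
E
```

```text
time: 20.27
tool_pos: [526.4, 272.3, 216.9]
tcp_rot: [-179.9, 0.0, 90.1]
ft_force: [0.4, 0.0, -0.3]
finger_gap: 85.3
grip_force: 0.0
time: 20.6
tool_pos: [514.5, 322.6, 216.7]
tcp_rot: [-179.9, 0.1, 90.3]
ft_force: [0.9, -0.3, -0.1]
finger_gap: 85.3
grip_force: 0.0
jar_b_c []
jar_code_c []
weight_pad [([374.9, 331.8, -0.3], [149, 165], 0.91), ([518.0, 338.7, 30.6], [286, 163], 0.31)]
[515.80141639 320.56182234 217.53681094]
```

```bash
python3 - <<'E'
from bar import *
for cam in("wrist","top"):
    p=snapshot(cam);im=rect(p,[515,335],52,50,4).min(2)
    m=(im>110).astype(np.uint8);k,l,st,ce=cv2.connectedComponentsWithStats(m)
    for i in np.argsort(-st[1:,4])[:3]+1: print(cam,"area mm2",st[i,4]/16,"box x",st[i,1]/4-50+515,st[i,3]/4,"y",st[i,0]/4-50+335,st[i,2]/4,"c",ce[i][::-1]/4-50+[515,335])
    print(cam,[(d["location"].tolist() if hasattr(d["location"],"tolist") else d["location"],d["conf"]) for n in("jar_c_c","jar_d_c") for d in place_of(p,n)])
E
```

```text
wrist area mm2 1707.8125 box x 496.25 46.0 y 316.25 48.25 c [519.09389753 340.41449222]
wrist area mm2 1453.375 box x 467.75 97.25 y 285.0 18.75 c [523.48301368 293.14709297]
wrist area mm2 81.75 box x 465.0 69.5 y 382.75 2.25 c [488.33734709 384.09575688]
wrist [([519.4, 338.5, 26.9], 0.61)]
top area mm2 2062.1875 box x 465.0 100.0 y 362.5 22.5 c [513.55423549 374.5414684 ]
top area mm2 1145.875 box x 496.25 44.75 y 315.0 45.25 c [519.50778608 341.90561252]
top [([516.6, 336.8, 27.3], 0.96)]
```

```bash
python3 -m handwheel '[[1,1.75,0.3,0,0,0,0],[1,0,0,3,0,0,0],[1,0,0,3.5,0,0,0],[1,0,0,3.5,0,0,0],[1,0,0,3.5,0,0,0],[1,0,0,3,0,0,0],[1,0,0,3,0,0,0],[1,0,0,1.5,0,0,0],[1,0,0,1,0,0,0],[1,0,0,0.5,0,0,0],[1,0,0,0,0,0,0]]'
python3 -m handwheel '[[0,0,0,0,0,0,0],[0,0,0,0,0,0,0],[0,0,0,0,0,0,0],[0,0,0,0,0,0,0],[0,0,0,0,0,0,0],[0,0,0,0,0,0,0],[0,0,0,0,0,0,0],[0,0,0,0,0,0,0]]' 30
```

```text
time: 22.12
tool_pos: [518.2, 339.1, -7.7]
tcp_rot: [-180.0, 0.0, 90.1]
ft_force: [0.7, 0.6, 0.9]
finger_gap: 85.3
grip_force: 0.0
time: 22.78
tool_pos: [519.6, 340.0, -5.1]
tcp_rot: [179.9, -0.1, 90.1]
ft_force: [-2.0, -0.9, 5.8]
finger_gap: 47.1
grip_force: 30.8
```

```bash
python3 -m handwheel '[[0,0,0,-2,0,0,0],[0,0,0,-3.5,0,0,0],[0,0,0,-3.5,0,0,0],[0,0,0,-3.5,0,0,0],[0,0,0,-3.5,0,0,0],[0,0,0,-3.5,0,0,0],[0,0,0,-2.5,0,0,0],[0,-2,-0.1,0,0,0,0],[0,-3.5,-0.1,0,0,0,0],[0,-3.5,-0.1,0,0,0,0],[0,-3.5,-0.1,0,0,0,0],[0,-3.5,-0.1,0,0,0,0]]'
python3 -m handwheel '[[0,-3.5,-0.1,0,0,0,0],[0,-3.5,-0.1,0,0,0,0],[0,-3.5,-0.1,0,0,0,0],[0,-3.5,-0.1,0,0,0,0],[0,-3.5,-0.1,0,0,0,0],[0,-3.5,-0.1,0,0,0,0],[0,-3.5,-0.1,0,0,0,0],[0,-3,-0.1,0,0,0,0],[0,-2,-0.1,0,0,0,0],[0,-1,0,0,0,0,0],[0,0,0,0,0,0,0],[0,0,0,0,0,0,0]]'
python3 - <<'E'
from look import *
look("wrist",["jar_code_c","jar_b_c","pan_r_mid"]);print(sense()["tool_pos"])
E
```

```text
time: 23.78
tool_pos: [513.4, 178.0, 213.3]
tcp_rot: [180.0, -0.0, 90.2]
ft_force: [0.4, -0.4, -1.8]
finger_gap: 47.2
grip_force: 31.6
time: 24.78
tool_pos: [505.4, -125.3, 212.9]
tcp_rot: [180.0, -0.0, 90.1]
ft_force: [-0.1, 0.6, -1.4]
finger_gap: 47.1
grip_force: 31.6
jar_code_c [([621.0, -132.3, 124.3], [442, 216], 0.87), ([392.0, -216.6, -1.4], [180, 256], 0.3)]
jar_b_c [([567.2, -326.8, 41.1], [339, 366], 0.18)]
pan_r_mid [([564.4, -131.4, 97.7], [358, 205], 0.82)]
[ 505.53680003 -124.35566761  212.91014386]
```

```bash
python3 -m handwheel '[[0,-0.7,0,0,0,0,0],[0,0,0,2,0,0,0],[0,0,0,3,0,0,0],[0,0,0,3,0,0,0],[0,0,0,2.4,0,0,0],[0,0,0,1,0,0,0],[0,0,0,0.5,0,0,0],[0,0,0,0.2,0,0,0],[0,0,0,0,0,0,0],[0,0,0,0,0,0,0]]'
python3 -m handwheel '[[0,0,0,0.2,0,0,0],[0,0,0,0,0,0,0],[0,0,0,0,0,0,0]]'
```

```text
time: 25.82
tool_pos: [506.7, -133.2, 93.8]
tcp_rot: [179.8, 0.1, 90.1]
ft_force: [-0.4, -0.4, -0.5]
finger_gap: 47.3
grip_force: 31.6
time: 26.07
tool_pos: [506.3, -133.1, 91.0]
tcp_rot: [179.9, 0.0, 90.1]
ft_force: [2.0, -0.5, 0.3]
finger_gap: 47.0
grip_force: 31.7
```

```bash
python3 -m handwheel '[[0,0,0,0.1,0,0,0],[0.3,0,0,0,0,0,0],[1,0,0,0,0,0,0],[1,0,0,0,0,0,0],[1,0,0,0,0,0,0],[1,0,0,0,0,0,0],[1,0,0,0,0,0,0],[1,0,0,-2,0,0,0],[1,0,0,-3,0,0,0],[1,0,0,-4,0,0,0],[1,0,0,-4,0,0,0],[1,0,0,-1,0,0,0]]'
python3 -m handwheel '[[0.2,0,0,0,0,0,-0.12],[0.2,0,0,0,0,0,-0.12],[0.2,0,0,0,0,0,-0.12],[0.2,0,0,0,0,0,-0.12],[0.2,0,0,0,0,0,-0.12],[0.2,0,0,0,0,0,-0.12],[0.2,0,0,0,0,0,-0.12],[0.2,0,0,0,0,0,-0.12],[0.2,0,0,0,0,0,-0.12],[0.2,0,0,0,0,0,-0.12],[0.2,0,0,0,0,0,-0.12],[0.2,0,0,0,0,0,-0.12]]'
python3 -m handwheel '[[0.2,0,0,0,0,0,-0.1],[0.2,0,0,0,0,0,-0.03],[0.2,0,0,0,0,0,0]]'
python3 - <<'E'
from look import *
look("scene",["jar_code_c","jar_a_c","weight_c","pan_l_mid","pan_r_mid"])
E
```

```text
time: 27.07
tool_pos: [508.2, -133.7, 236.6]
tcp_rot: [179.5, 0.2, 90.1]
ft_force: [0.1, 0.2, 1.1]
finger_gap: 85.3
grip_force: 0.0
time: 28.07
tool_pos: [505.4, -132.7, 228.8]
tcp_rot: [180.0, -0.0, 173.0]
ft_force: [0.4, -0.5, -0.0]
finger_gap: 51.4
grip_force: 0.0
time: 28.32
tool_pos: [505.4, -132.7, 228.8]
tcp_rot: [-180.0, -0.0, -179.8]
ft_force: [-0.3, 0.1, -0.3]
finger_gap: 51.5
grip_force: 0.0
jar_code_c [([620.3, -130.2, 128.2], [173, 243], 0.83), ([390.0, -94.5, -1.5], [226, 188], 0.47)]
jar_a_c [([540.3, 117.1, 99.7], [315, 232], 0.72)]
weight_c [([336.7, 168.9, 29.8], [344, 176], 0.66), ([485.2, 124.6, 100.7], [322, 208], 0.65), ([301.9, 212.3, 25.9], [363, 168], 0.61), ([696.8, 251.9, 28.1], [376, 335], 0.53), ([370.6, 331.8, 1.1], [412, 204], 0.28)]
pan_l_mid [([573.7, 118.3, 71.5], [313, 255], 0.7), ([637.0, -115.9, 128.5], [178, 252], 0.24)]
pan_r_mid [([564.0, -132.7, 98.5], [183, 225], 0.58)]
```

```bash
python3 -m handwheel '[[0.2,0.2,2,0,0,0,0],[0.2,0.2,3.5,0,0,0,0],[0.2,0.2,3.5,0,0,0,0],[0.2,0.2,3.5,0,0,0,0],[0.2,0.2,3.5,0,0,0,0],[0.2,0.2,3.5,0,0,0,0],[0.2,0.3,3,0,0,0,0],[0.2,0.3,2,0,0,0,0],[0.2,0,1.1,0,0,0,0],[0.2,0,0,0,0,0,0],[0.2,0,0,0,0,0,0]]'
python3 - <<'E'
from bar import *
p=look("wrist",["weight_c","jar_a_c","pan_l_mid"]);t=sense()["tool_pos"];print(t)
for d in trace(p,"weight_c"):
    v,u=np.nonzero(d["pixels"]);print(round(d["conf"],2),u.size,u.min(),u.max(),v.min(),v.max(),p["image"][d["pixels"]].mean(0).round())
for z in(71,111,129):print(z,px(p,[487,123,z]).round(1),px(p,[487,139,z]).round(1))
t2=snapshot("top")
for d in trace(t2,"weight_c"):
    v,u=np.nonzero(d["pixels"]);print("top",round(d["conf"],2),u.size,u.mean(),v.mean(),t2["image"][d["pixels"]].mean(0).round(),ray(t2,(u.mean(),v.mean()),105))
E
```

```text
time: 29.53
tool_pos: [487.2, 123.0, 228.9]
tcp_rot: [-180.0, 0.0, -179.9]
ft_force: [-0.0, -1.4, -0.7]
finger_gap: 50.9
grip_force: 0.0
weight_c [([385.3, 125.7, 26.7], [287, 67], 0.94), ([336.6, 169.1, 32.6], [335, 11], 0.87), ([481.2, 116.1, 101.0], [275, 183], 0.83), ([375.9, 332.9, -0.1], [487, 65], 0.72)]
jar_a_c [([540.3, 119.2, 97.0], [279, 250], 0.67)]
pan_l_mid [([409.9, 196.6, 0.8], [356, 95], 0.17)]
[487.34241902 122.00960499 228.84747978]
0.9 956 271 304 50 86 [ 33.  61. 123.]
0.88 1180 314 351 0 38 [ 39.  69. 134.]
0.84 1478 263 303 166 212 [162. 163. 161.]
0.16 3305 251 307 218 289 [208. 207. 196.]
71 [283.3 183. ] [301.4 183. ]
111 [283.1 193.4] [303.7 193.4]
129 [283. 199.] [304.9 199.1]
top 0.49 234 176.12820512820514 312.28205128205127 [ 36.  74. 149.] [301.72234522 195.40275836 105.        ]
```

```bash
python3 -m handwheel '[[0.2,0,0.1,2,0,0,0],[0.2,0,0,3.5,0,0,0],[0.2,0,0,3.5,0,0,0],[0.2,0,0,3,0,0,0],[0.2,0,0,2,0,0,0],[0.2,0,0,1.3,0,0,0],[0.2,0,0,0.8,0,0,0],[0.2,0,0,0.5,0,0,0],[0.2,0,0,0,0,0,0]]'
python3 -m handwheel '[[-0.5,0,0,0,0,0,0],[-0.5,0,0,0,0,0,0],[-0.5,0,0,0,0,0,0],[-0.5,0,0,0,0,0,0],[-0.5,0,0,0,0,0,0],[-0.5,0,0,0,0,0,0],[-0.5,0,0,0,0,0,0]]' 35
```

```text
time: 30.63
tool_pos: [486.8, 124.0, 62.3]
tcp_rot: [-180.0, -0.1, -180.0]
ft_force: [-0.5, 0.3, -0.9]
finger_gap: 51.3
grip_force: 0.0
time: 31.22
tool_pos: [488.3, 124.2, 64.4]
tcp_rot: [-180.0, 0.1, -179.9]
ft_force: [-0.9, -2.9, 6.9]
finger_gap: 30.6
grip_force: 34.8
```

```bash
python3 -m handwheel '[[-0.5,0,0,-0.5,0,0,0],[-0.5,0,0,-0.5,0,0,0],[-0.5,0,0,-0.6,0,0,0],[-0.5,0,0,-0.8,0,0,0],[-0.5,0,0,-1,0,0,0],[-0.5,0,0,-1.5,0,0,0],[-0.5,0,0,-2.5,0,0,0],[-0.5,0,0,-2.5,0,0,0],[-0.5,0,0,0,0,0,0]]'
python3 - <<'E'
from look import *
look("top",["weight_pad","jar_code_c"]);look("wrist",["weight_pad"]);print(sense()["tool_pos"])
look("scene",["weight_pad","pan_l_mid","pan_r_mid"])
E
```

```text
time: 31.97
tool_pos: [490.4, 124.8, 168.6]
tcp_rot: [179.9, 0.5, -179.9]
ft_force: [1.3, 0.2, -1.2]
finger_gap: 31.3
grip_force: 34.9
weight_pad [([380.3, 331.5, -0.1], [127, 272], 0.83)]
jar_code_c [([616.6, -131.5, 114.3], [348, 153], 0.68)]
weight_pad [([376.0, 331.6, 0.1], [523, 58], 0.67)]
[486.07041326 124.10546073 160.44485575]
weight_pad [([373.9, 329.3, 0.9], [411, 205], 0.73)]
pan_l_mid [([573.8, 117.9, 86.2], [313, 251], 0.65)]
pan_r_mid [([565.3, -129.8, 84.0], [185, 230], 0.92), ([394.4, -213.7, 1.4], [176, 182], 0.72), ([617.5, -132.2, 110.5], [174, 246], 0.5)]
```

```bash
python3 -m handwheel '[[-0.5,1,1.9,0,0,0,0],[-0.5,1.7,3.2,0,0,0,0],[-0.5,1.8,3.3,0,0,0,0],[-0.5,1.8,3.3,0,0,0,0],[-0.5,1.8,3.3,0,0,0,0],[-0.5,1.5,3,0,0,0,0],[-0.5,1,1.8,0,0,0,0],[-0.5,0.4,0.9,0,0,0,0],[-0.5,0,0,0,0,0,0],[-0.5,0,0,0,0,0,0]]'
python3 - <<'E'
from bar import *
p=look("wrist",["weight_pad"]);print(sense()["tool_pos"])
im=rect(p,[375,331],2,60,2).max(2)
# pad: grey circle on black mat; print coarse map every 6mm
for r in im[::12,::6]: print(" ".join("%3d"%v for v in r))
E
```

```text
time: 33.25
tool_pos: [376.7, 330.9, 161.5]
tcp_rot: [-179.9, -0.0, -179.9]
ft_force: [-0.1, -1.0, -2.1]
finger_gap: 31.1
grip_force: 35.2
weight_pad []
[377.33275833 330.13101341 161.60129443]
138 141 145 147 145 123 120 117 117 120 120 116 118 121 116 120 139 142 144 141 146 144 140 141 141 148 145 148 145 148 146 151 148 144 178 222 221 215 220 221
142 144 142 144 140 144 135 120 119 121 117 119 123 121 121 120 121 135 146 144 144 143 140 142 143 145 148 144 146 145 148 142 138 143 195 172 144 143 147 148
144 142 144 140 143 143 142 141 125 120 118 121 120 118 118 117 120 121 134 144 142 149 148 146 146 144 141 145 149 148 142 146 147 147 150 145 141 146 142 141
144 140 146 141 140 142 144 146 143 133 120 121 118 117 120 120 121 121 121 124 144 152 143 142 142 144 147 148 146 147 144 143 145 144 141 149 145 142 144 145
146 145 139 140 123 109 106 102  94  83  75  66  64  56  56  51  51  46  44  40  38  42  43  40  38  39  37  37  37  36  38  37  37  37  38  46 141 141 142 146
189 160 144 145  88  38  37  38  38  37  37  38  35  32  32  30  39  61  87  90  90  91  83  77  56  37  3
[... 1593 characters left out ...]
 155 150 101  51  49  49  49  49  48  49  50  99 202 217 221
195 192 190 190 194  69  48  49  47  50  49  49  49  49  49  49  58  85 110 123 133 134 104  91  63  49  49  49  49  49  49  49  49  50  50  48  81 207 222 222
194 196 191 189 184  82  49  50  48  49  49  49  50  50  50  57  87 101 102 103 101 100  99 100  92  73  55  49  49  50  50  50  50  48  49  50  82 218 221 219
192 193 194 198 192 112  49  49  49  49  50  50  57  88  95  98 100 102 102 103 101 100  99  99 101 102 101  96  62  51  49  55  52  52  55  55  76 211 215 215
194 185 188 189 192 124  49  48  49  49  50  66  96  96  97  99 101 103 102 102 101 101  99  99 101 103 101 100  98  93  61  55  56  56  56  56  67 199 225 224
```

```bash
python3 -m handwheel '[[-0.5,0,0.05,2,0,0,0],[-0.5,0,0,3.5,0,0,0],[-0.5,0,0,3.5,0,0,0],[-0.5,0,0,3,0,0,0],[-0.5,0,0,2,0,0,0],[-0.5,0,0,1.2,0,0,0],[-0.5,0,0,0.6,0,0,0],[-0.5,0,0,0.4,0,0,0],[-0.5,0,0,0,0,0,0],[-0.5,0,0,0,0,0,0]]'
python3 -m handwheel '[[-0.5,0,0,0.2,0,0,0],[-0.5,0,0,0,0,0,0],[-0.5,0,0,0,0,0,0]]'
```

```text
time: 34.18
tool_pos: [378.0, 332.2, 1.3]
tcp_rot: [179.9, 0.1, -180.0]
ft_force: [-0.0, -0.9, -1.8]
finger_gap: 31.0
grip_force: 35.3
time: 34.43
tool_pos: [377.2, 332.0, -1.4]
tcp_rot: [180.0, 0.1, -179.9]
ft_force: [-0.5, 0.1, -2.4]
finger_gap: 31.3
grip_force: 35.3
```

```bash
python3 -m handwheel '[[-0.5,0,0,0.2,0,0,0],[-0.5,0,0,0.2,0,0,0],[-0.5,0,0,0,0,0,0],[-0.5,0,0,0,0,0,0]]'
python3 -m handwheel '[[-0.5,0,0,0.15,0,0,0],[-0.5,0,0,0,0,0,0],[-0.5,0,0,0,0,0,0]]'
```

```text
time: 34.77
tool_pos: [377.4, 332.1, -4.6]
tcp_rot: [180.0, 0.0, -179.9]
ft_force: [-4.8, -3.8, 13.2]
finger_gap: 30.8
grip_force: 36.6
time: 35.02
tool_pos: [377.5, 332.1, -4.7]
tcp_rot: [180.0, 0.0, -179.9]
ft_force: [-11.4, -8.2, 29.2]
finger_gap: 31.1
grip_force: 38.3
```

Firm contact, so I back off 3 mm, release and go up.

```bash
python3 -m handwheel '[[-0.5,0,0,-0.25,0,0,0],[-0.5,0,0,0,0,0,0],[-0.2,0,0,0,0,0,0],[0.2,0,0,0,0,0,0],[0.3,0,0,0,0,0,0],[0.3,0,0,0,0,0,0],[0.3,0,0,0,0,0,0],[0.3,0,0,-2,0,0,0],[0.3,0,0,-3,0,0,0],[0.3,0,0,-4,0,0,0],[0.3,0,0,-4,0,0,0],[0.3,0,0,-4,0,0,0]]'
python3 -m handwheel '[[1,-2,2,-2,0,0,0],[1,-2,3,-2,0,0,0],[1,-2,3,0,0,0,0],[1,0,3,0,0,0,0],[1,0,3,0,0,0,0],[1,0,2,0,0,0,0],[1,0,0,0,0,0,0],[1,0,0,0,0,0,0],[1,0,0,0,0,0,0],[1,0,0,0,0,0,0]]'
python3 - <<'E'
from look import *
N="pan_l_mid pan_r_mid jar_code_c jar_a_c carton_a_c weight_c weight_pad tape_roll marker dropper stapler".split()
for c in("top","scene"):
    p=look(c,N)
    for d in trace(p,"weight_c"): v,u=np.nonzero(d["pixels"]);print(u.mean().round(),v.mean().round(),p["image"][d["pixels"]].mean(0).round(),np.ptp(u),np.ptp(v))
print(sense()["tool_pos"])
E
```

```text
time: 36.02
tool_pos: [376.3, 331.2, 166.4]
tcp_rot: [-180.0, -0.0, -179.9]
ft_force: [1.2, 0.5, 0.8]
finger_gap: 55.4
grip_force: 0.0
time: 36.85
tool_pos: [436.8, 490.7, 204.8]
tcp_rot: [-180.0, -0.0, -180.0]
ft_force: [0.4, -0.4, -0.3]
finger_gap: 85.5
grip_force: 0.0
pan_l_mid [([571.9, 117.7, 84.6], [224, 177], 0.87)]
pan_r_mid [([562.9, -130.7, 82.7], [345, 183], 0.84)]
jar_code_c [([615.3, -129.6, 111.1], [346, 154], 0.79)]
jar_a_c [([541.2, 120.4, 111.0], [220, 189], 0.88), ([406.0, 192.0, -0.9], [192, 261], 0.3)]
carton_a_c [([605.6, 120.2, 111.9], [222, 157], 0.81)]
weight_c [([693.9, 242.9, 26.1], [174, 131], 0.73), ([298.5, 218.8, 28.0], [174, 312], 0.71), ([376.5, 331.8, 29.4], [122, 273], 0.64), ([387.2, 125.7, 33.2], [220, 269], 0.6)]
weight_pad []
tape_roll [([399.4, 35.6, -0.3], [264, 265], 0.84)]
marker [([390.9, -88.0, -3.9], [321, 270], 0.88)]
dropper [([405.4, 191.4, -2.7], [192, 261], 0.49)]
stapler [([390.7, -214.4, -0.2], [379, 271], 0.88)]
221.0 270.0 [ 40.  77. 154.] 15 15
175.0 313.0 [ 26.  62. 133.] 17 14
172.0 131.0 [ 33.  60. 117.] 17 19
123.0 274.0 [116
[... 443 characters left out ...]
2.0], [363, 164], 0.72), ([696.5, 249.7, 28.2], [375, 334], 0.68), ([381.9, 124.1, 25.9], [322, 190], 0.62), ([341.2, 167.5, 25.5], [343, 178], 0.49)]
weight_pad [([373.3, 326.1, 0.5], [409, 205], 0.94)]
tape_roll [([393.9, 27.7, 1.0], [278, 195], 0.91), ([508.3, -136.0, 108.4], [188, 198], 0.2)]
marker [([390.8, -91.3, -1.7], [227, 188], 0.6), ([541.5, 116.8, 110.1], [315, 229], 0.17)]
dropper [([409.9, 190.0, 1.6], [349, 210], 0.65)]
stapler [([392.2, -217.3, 3.6], [175, 181], 0.53)]
342.0 177.0 [ 18.  42. 103.] 13 23
374.0 333.0 [ 21.  49. 118.] 19 23
415.0 199.0 [88. 91. 93.] 17 23
365.0 166.0 [15. 38. 96.] 15 22
324.0 186.0 [ 29.  57. 132.] 14 13
[436.62534526 491.72251774 204.9269229 ]
```

```bash
python3 - <<'E'
from bar import *
p=snapshot("top")
for n in("jar_b_c","jar_c_c","jar_a_c"): print(n,[(np.round(d["location"]).tolist(),round(d["conf"],2)) for d in place_of(p,n)])
for c in([507,-133],[620,-132],[540,118]):
    im=rect(p,c,135,34,2).min(2)[::6,::3]
    print(c);[print(" ".join("%3d"%v for v in r)) for r in im]
for n in("carton_a_c","carton_b_c"):
    for d in trace(p,n)[:3]: v,u=np.nonzero(d["pixels"]);print(n,round(d["conf"],2),u.mean().round(),v.mean().round(),u.size)
E
```

```text
jar_b_c [([620.0, -131.0, 111.0], 0.63)]
jar_c_c [([576.0, 116.0, 87.0], 0.66)]
jar_a_c [([540.0, 120.0, 110.0], 0.93), ([405.0, 191.0, -1.0], 0.36)]
[507, -133]
177 178 179 179 178 176 176 176 178 179 180 180 178 177 175 172 168 159 146 134 124 117 113 110 108 107 107 107 108 108 109 112 116 124 134 146 157 166 174 178 180 181 181 182 183 184
177 178 179 179 178 176 175 175 178 179 180 180 179 176 170 159 146 130 115 107 102  98  96  92  88  86  86  87  88  92  96  99 100 104 109 115 124 138 154 167 175 180 181 182 183 184
177 179 179 178 177 176 175 176 177 179 179 177 173 161 145 129 114 101  94  88  85  84  84  82  80  79  78  77  77  77  78  79  82  86  91  98 105 116 132 151 167 176 179 181 183 184
177 178 178 178 177 176 175 176 177 179 177 171 160 140 121 109 103 101  98  96  95  95  96  96  94  93  92  92  90  89  88  85  81  78  77  80  87  98 109 125 143 159 172 179 182 184
177 178 178 178 177 176 176 176 177 178 174 166 151 130 120 120 125 131 134 136 138 137 133 131 127 122 115 107 102 102 102 100  92  83  77  74  75  79  89 104 122 145 165 177 182 183
178 179 179 179 17
[... 11208 characters left out ...]
 177 178 178 179 180
185 184 182 180 179 179 179 176 168 153 127  98  69  48  46  48  50  55  60  63  69  73  76  78  81  81  78  74  72  74  84 105 133 156 171 177 178 179 179 178 177 178 178 179 180 180
184 183 181 180 179 179 178 175 166 144 111  78  50  36  34  34  34  34  33  34  35  35  36  36  37  38  36  36  36  38  46  66  96 125 150 168 174 177 178 178 178 178 178 178 180 179
184 183 181 180 178 179 178 175 166 142 109  76  49  43  47  50  51  50  50  50  49  48  47  48  48  47  44  45  45  43  43  49  63  85 113 140 159 171 177 177 178 177 178 179 179 180
carton_a_c 0.56 220.0 158.0 627
carton_a_c 0.55 222.0 189.0 559
carton_b_c 0.72 223.0 127.0 675
carton_b_c 0.53 380.0 270.0 687
```

All three lids are round and sit upright in the pans, both cartons are in place and the pans are level. Handing in.

```bash
python3 -c "
from bench import *
print(hand_in())"
```

```text
the job is handed in; nothing more can be done
None
```

I turned the coded jar to face the scanner and left it for over a second, put two jars in the right pan against jar_a and the two cartons in the left so the pans read level, set the steel weight upright on its felt pad, and handed the job in; the hand-in returned no verdict, and I had used all 14 picture views, so the final checks were by network readings and pixel values.

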